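Set the transmitter's tuning dial to the long scale line and store it

ROBOT

A 6-joint arm with a two-finger parallel gripper is mounted at the origin on the work surface. World frame = base frame: x ahead of the robot, y to its left, z up, the work surface at z = 0. Lengths are in m, angles in rad, forces in N, time in s.
With the tool pointing down it reaches from about 0.3 to 1 m from the base axis. Payload 5.1 kg.
Tool frame: the origin (TCP) lies at the very end of the fingers, on their centre line; the grasp point (between the pads) lies 19 mm behind it; z points along the fingers, y is the line along which they close (so a half turn about z gives the same grasp; the last joint's range is limited). The gripper opens to 95 mm and grips with 3 to 60 N. Pads are 20 mm wide; open, the fingers measure 119 mm over their backs; the gripper's body (75 mm by 180 mm) begins 59 mm behind the grasp point.
Start: joints at [-0.083, 0.124, 1.65, -0, 1.367, -0.083], TCP at [0.65, -0, 0.215] pointing down, gripper open.
Joint ranges: [-2.61, 2.61], [-1.02, 2.33], [0.03, 2.71], [-1.35, 4.49], [0.32, 2.68], [-2.91, 2.91]. Speed limits (rad/s): [2.57, 2.57, 3.14, 3.14, 3.14, 3.14].

INTERFACE

Orientations are given as a unit quaternion [w, x, y, z].
In Python, from station import robot gives the robot as it stands. The module is installed in compiled form; this text tells all that it offers. Calls block until the motion is done:
- robot.move_ptp(position, orientation): joint-space move of the TCP to a pose.
- robot.move_straight(position, rotation=None, feed=0.15): straight line of the TCP; rotation=None keeps the orientation; feed is the mean speed in m/s.
- robot.set_joints(angles): joint-space move.
- robot.move_gripper(opening): opening from 0.0 (shut) to 1.0 (fully open); the grip force is fixed at half the most; returns when the fingers have stopped.
- robot.dwell(seconds).
- robot.ik(position, orientation): joint angles nearest the present ones, or None.
- robot.snapshot(name): name is "scene" or "side" or "wrist"; returns a dict with "frame" (384x512x3 uint8, blue, green, red), "vfov" (degrees; the focal length in pixels is half the picture's height over the tangent of half this angle, whatever the lens; pixels are square), "cx", "cy" (the principal point, pixels), "world_from_camera" (4x4, takes a point from camera to world coordinates); the wrist camera has in their place "tool_from_camera" (4x4, takes a point from camera to tool coordinates, whose origin is the TCP and whose axes are the flange's). Camera axes: x right, y down, z forward; pixel columns grow to the right and rows downward; lengths in m; the calibration is good to about 2 mm. A picture is of the moment at which its call begins: read the wrist's pose just before it. There is no depth.
A pose or a line that the arm cannot do raises robot.MotionError and nothing moves.
- robot.finish_job(): hands the job in; it is judged then, once.
Readings, each from a call of its own:
- robot.current_time(): time.
- robot.current_q(): joint angles.
- robot.current_qd(): joint speeds.
- robot.current_effort(): joint torques, N m.
- robot.current_tool_pos(): TCP position.
- robot.current_eef_rot(): TCP orientation.
- robot.current_ft_force(): force on the tool from outside, world axes, zero at the start.
- robot.current_moment(): the same for the moment, N m.
- robot.current_grip_width(): opening from 0.0 (shut) to 1.0 (fully open).
- robot.current_grasp_force(): force on a finger pad.
Only numpy, scipy, OpenCV 4.12 (cv2) and the standard library are available. Lean on these libraries where they do the work, as an engineer would, in place of code of your own. Each camera call takes 0.05 s, during which the arm holds its last target. There are 200 camera calls.

TASK

With the fingertips, push the tuning dial round by its raised vane until its white index mark lines up with the one long, thick line of the scale ring; either way round will do. Then, and only then, press the round push button all the way down to store the setting and let it come up again. Do not pinch the vane, and leave the mug, the microphone and the marker pen alone.

Things in the scene. Friction and masses are not known exactly. Their poses are not given: they have to be found in the camera images.
- console: The grey desk control unit, a flat box fixed to the table, 250 mm (its x) by 360 mm (its y) by 60 mm high; origin at the centre of its underside on the table, z up. Its position and yaw vary. The dial's axis stands at x 0, y +55 mm on its flat top; the push button at x -20 mm, y -120 mm. A flat display is set in the top at x +75 mm, y -120 mm.
- dial_axis (a point): Centre of the flat top face of the black tuning dial, 77.5 mm above the table, on its vertical axis (112 mm diameter, so too wide to grip; 14 mm thick). Its x axis points to the index mark, z up. One straight vane stands on this face.
- dial_index (a point): The index mark: a white mark 4 mm wide at the dial's rim, in line with the vane and 54 mm out from the axis, 76.5 mm above the table. Its x axis points outward from the dial's axis, z up; it turns with the dial.
- tuning_dial (a joint): Angle of the dial on the console, rad: grows counter-clockwise seen from above; at 0 the index mark points along the console's +x. It turns both ways for more than a full turn, takes about 2 N at the vane, and stays where it is left (no spring, no detents).
- vane_left: One half (the side to the left, counter-clockwise, looking from the axis outward) of the finger vane: an upright grey plate on the dial's face in line with the index mark, running radially from 13 to 47 mm from the axis, 12 mm thick in all and 24 mm high (its top 101.5 mm above the table). Pushing on this face turns the dial clockwise. Origin at the vane's foot, 30 mm from the axis on its middle plane; x outward, y to the left.
- vane_right: The other half of the same vane (the clockwise side), 6 mm thick, with the same origin and axes. Pushing on this face turns the dial counter-clockwise. The vane may only be pushed: pressing both faces at once counts as pinching.
- scale_ring: The fixed aluminium scale disc under the dial, 172 mm diameter, 3 mm thick, on the console's top, concentric with the dial; origin on the dial's axis, x axis towards the long line, z up. 24 black lines evenly spaced round it: 23 short thin ones (8 mm by 1.6 mm) and one long thick one (24 mm by 5 mm).
- target_line (a point): Inner end of the long thick scale line, 60 mm from the dial's axis, 63.5 mm above the table. Its x axis points outward along the line. Where it lies round the dial varies; it is always at least 0.4 rad from the index mark at the start.
- store_key (a joint): Travel of the round grey push button, m: 0 up, 0.006 fully down (about 5 N); a spring brings it back.
- store_key_top (a point): Centre of the top of the round push button's cap (36 mm diameter) on the console, 82 mm above the table when up; its black housing (52 mm diameter) ends 10 mm lower; pressed straight down.
- mug: White mug, 80 mm diameter, 92 mm high, standing on the table beside the console at its -y side; origin at the centre of its underside. Bystander.
- desk_mic: Desk microphone on a round steel foot of 110 mm diameter, about 225 mm high, on the table beside the console at its +y side; origin at the centre of its underside. Bystander.
- marker: Marker pen with a cap, 125 mm long, 20 mm thick, lying on the table beyond the console's +x side; origin under its middle. Bystander.

How it is judged:
On the way, in this order (a step that is already met when the one before it is completed fails the run):
1. the dial stands with its index mark on the long scale line (angle between the x axis of dial_index and the x axis of target_line, either way round below 0.06 rad and horizontal distance between dial_index and target_line below 0.02 m and velocity of joint tuning_dial between -0.05 and 0.05 rad/s), for 0.2 s.
2. the push button is pressed down (value of joint store_key above 0.0045 m), for 0.05 s.
At the end, for the whole second after the job is handed in: The dial is at rest with its index mark within 0.06 rad (about 3 mm at the rim) of the long scale line, the push button has been pressed (4.5 mm or more) after that and is up again, and mug, microphone and marker are within 20 mm of where they stood (all of step 1 and value of joint store_key below 0.0015 m and distance of each of mug, desk_mic, marker from where it was at the start of the episode below 0.02 m); the robot touches nothing.
It fails at once if the push button is pressed while the index mark is off the long line (value of joint store_key above 0.003 m and (angle between the x axis of dial_index and the x axis of target_line, either way round above 0.06 rad or horizontal distance between dial_index and target_line above 0.02 m)).
It fails at once if the vane is pinched (fingers press on both its faces at once) (contact force between the fingers and vane_left above 1 N and contact force between the fingers and vane_right above 1 N).
It fails at once if the mug is pushed, lifted or tipped (distance of mug from where it was at the start of the episode above 0.02 m or angle between mug's own z axis and vertical above 0.3 rad).
It fails at once if the microphone is pushed, lifted or tipped (distance of desk_mic from where it was at the start of the episode above 0.02 m or angle between desk_mic's own z axis and vertical above 0.3 rad).
It fails at once if the marker pen is moved or lifted (distance of marker from where it was at the start of the episode above 0.02 m).
It also fails if it takes over 64 s, if anything falls off the work surface, if the arm or the gripper's body presses on something with over 40 N, if the wrist force passes 120 N, or if a joint passes its speed limit or range.

## Working session

There is one attempt and no reset: what is moved stays moved. The work goes in short steps, each a Python script; the robot and the scene stay as the last script left them, time stands still between calls to the robot, and variables do not carry over. Pictures are saved under pics/ and viewed, at most 10 in all, crops included, and the job is handed in when it is done.

```bash
mkdir -p pics
cat > h.py <<'E'
import numpy as np, cv2
from scipy.spatial.transform import Rotation as R
from station import robot
def rot(q): return R.from_quat([q[1],q[2],q[3],q[0]]).as_matrix()
def shot(n):
    p=np.array(robot.current_tool_pos()); q=robot.current_eef_rot()
    s=robot.snapshot(n)
    if n=="wrist":
        T=np.eye(4);T[:3,:3]=rot(q);T[:3,3]=p
        s["T"]=T@np.array(s["tool_from_camera"])
    else: s["T"]=np.array(s["world_from_camera"])
    s["f"]=s["frame"].shape[0]/2/np.tan(np.radians(s["vfov"])/2)
    return s
def onplane(s,uv,z):
    uv=np.atleast_2d(np.array(uv,float))
    d=np.c_[(uv[:,0]-s["cx"])/s["f"],(uv[:,1]-s["cy"])/s["f"],np.ones(len(uv))]@s["T"][:3,:3].T
    o=s["T"][:3,3]
    return o+d*((z-o[2])/d[:,2])[:,None]
def proj(s,P):
    P=np.atleast_2d(P); c=(P-s["T"][:3,3])@s["T"][:3,:3]
    return np.c_[c[:,0]/c[:,2]*s["f"]+s["cx"],c[:,1]/c[:,2]*s["f"]+s["cy"]]
E
python3 - <<'E'
from h import *
import pickle
ims=[]
for n in ["scene","wrist"]:
    s=shot(n); pickle.dump(s,open(f"{n}.pkl","wb")); ims.append(s["frame"]); print(n,s["f"],s["T"].round(3).tolist())
cv2.imwrite("pics/a.png",cv2.resize(np.vstack([ims[0]]),None,fx=1.5,fy=1.5)); cv2.imwrite("pics/b.png",ims[1])
print(robot.current_eef_rot(),robot.current_time())
E
```

```text
scene 487.2183303409424 [[-0.436, 0.501, -0.748, 1.458], [0.9, 0.229, -0.372, 0.48], [-0.015, -0.835, -0.55, 0.742], [0.0, 0.0, 0.0, 1.0]]
wrist 283.3656519187824 [[1.0, 0.002, -0.003, 0.649], [0.0, -0.955, -0.296, 0.085], [-0.003, 0.296, -0.955, 0.383], [0.0, 0.0, 0.0, 1.0]]
[-7.11227851e-04  7.07107040e-01  7.07105907e-01 -6.03305188e-04] 0.1
```

View pics/a.png

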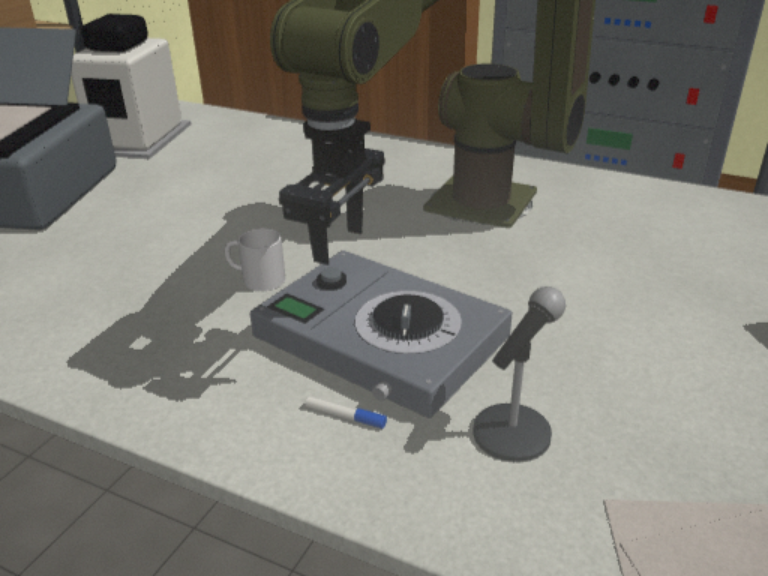

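View pics/b.png

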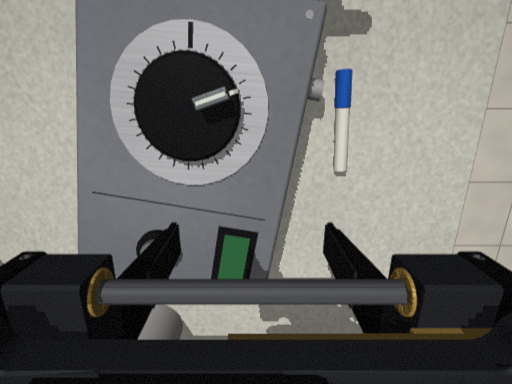

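The wrist view shows the dial centre near (188,105), the white index at (234,93) and the long line at (190,35). The scene view shows the mic beyond the console's +y side, with its foot at (513,430) in the 1.5x picture.

```bash
cat >> h.py <<'E'
def dial(s,c0,verbose=True):
    """c0: rough world xy of dial axis. returns axis, index angle, line angle"""
    f=s["frame"]; g=cv2.cvtColor(f,cv2.COLOR_BGR2GRAY)
    # unwarp the top plane of ring (z .063) and of dial (z .0765) metrically, 0.25 mm/px
    def warp(z,c,r):
        n=int(2*r/0.00025); k=np.array([[-r,r],[r,r],[r,-r],[-r,-r]])
        W=np.c_[k+c,np.full(4,z)]
        H=cv2.getPerspectiveTransform(np.float32([[0,0],[n,0],[n,n],[0,n]]),proj(s,W).astype(np.float32))
        return cv2.warpPerspective(g,np.linalg.inv(H),(n,n),flags=cv2.INTER_CUBIC),n
    def ang(mask,n,c,r):
        m=cv2.connectedComponentsWithStats(mask.astype(np.uint8))
        if m[0]<2: return None
        i=1+np.argmax(m[2][1:,4]); p=m[3][i]
        w=np.array([p[0]*.00025-r,r-p[1]*.00025]); return np.arctan2(w[1],w[0]),np.hypot(*w),m[2][i,4]*.0625
    c=np.array(c0[:2],float)
    for _ in range(3):   # centre by the ellipse of the ring's outer edge
        w,n=warp(.0635,c,.1)
        m=cv2.morphologyEx(((w>TH[0])).astype(np.uint8),cv2.MORPH_OPEN,np.ones((9,9)))
        cs=max(cv2.findContours(m,cv2.RETR_EXTERNAL,cv2.CHAIN_APPROX_NONE)[0],key=cv2.contourArea)
        e=cv2.fitEllipse(cv2.convexHull(cs)); 
        c=c+np.array([e[0][0]*.00025-.1,.1-e[0][1]*.00025])
    if verbose: print("ring axes mm",np.array(e[1])*.25,"centre",c)
    yy,xx=np.mgrid[:n,:n]; rr=np.hypot(xx-n/2,yy-n/2)*.00025
    w,n=warp(.0635,c,.1); wl=w
    L=ang((rr>.071)&(rr<.081)&(w<TH[1]),n,c,.1)
    w,n=warp(.0765,c,.1)
    I=ang((rr>.0495)&(rr<.0565)&(w>TH[2]),n,c,.1)
    return c,I,L,wl,w
TH=[120,80,150]
E
python3 - <<'E'
from h import *
import pickle
s=pickle.load(open("wrist.pkl","rb"))
c0=onplane(s,(189,103),.0635)[0]; print(c0)
g=cv2.cvtColor(s["frame"],cv2.COLOR_BGR2GRAY)
for n,p in dict(ring=(125,130),console=(100,200),dial=(160,110),mark=(234,93),line=(190,35)).items(): print(n,g[p[1],p[0]])
c,I,L,a,b=dial(s,c0); print(c,I,L)
cv2.imwrite("pics/c.png",cv2.resize(np.hstack([a,b]),(800,400)))
print("button",onplane(s,(152,243),.072)[0])
q=pickle.load(open("scene.pkl","rb"))
print("mic",onplane(q,np.array([[513,430],[475,430],[551,430]])/1.5,.01),"mug",onplane(q,np.array([[263,285]])/1.5,0))
print("wristline",onplane(s,[(93,192),(264,220)],.06), "marker",onplane(s,[(344,72),(341,172)],.01))
E
```

```text
[0.5811444  0.08698169 0.0635    ]
ring 167
console 117
dial 27
mark 146
line 29
ring axes mm [171.36639404 172.61254883] centre [0.58043129 0.08143442]
[0.58043129 0.08143442] (np.float64(0.32580926688965084), np.float64(0.05254761657225976), np.float64(22.125)) (np.float64(1.4877696002150913), np.float64(0.07596642905704076), np.float64(42.8125))
button [ 0.52736074 -0.07555107  0.072     ]
mic [[0.69958208 0.30006904 0.01      ]
 [0.72230897 0.25133329 0.01      ]
 [0.67690428 0.34869951 0.01      ]] mug [[ 0.51347715 -0.25003539  0.        ]]
wristline [[ 0.45904903 -0.01439967  0.06      ]
 [ 0.6638142  -0.05008729  0.06      ]] marker [[ 0.76066239  0.12337353  0.01      ]
 [ 0.76870962 -0.0010634   0.01      ]]
```

View pics/c.png

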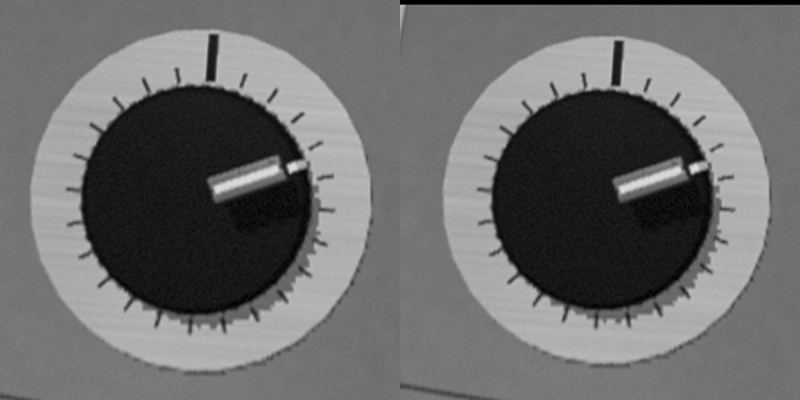

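Ring diameter measures 171–173 mm against 172 given. The axis is at (0.580, 0.081), the index at 0.326 rad and the line at 1.488 rad, so I push counter-clockwise by about 1.16 rad. I'll stop a little short and check.

```bash
cat >> h.py <<'E'
C=np.array([.5804,.0814])
def quat(a):
    M=np.array([[-np.sin(a),np.cos(a),0],[np.cos(a),np.sin(a),0],[0,0,-1]])
    x=R.from_matrix(M).as_quat(); return np.array([x[3],x[0],x[1],x[2]])
def pos(a,off,z,r=.032):
    u=np.array([np.cos(a),np.sin(a)]);t=np.array([-u[1],u[0]])
    return np.r_[C+r*u-off*t,z]
E
python3 - <<'E'
from h import *
robot.move_gripper(0.0)
a=.326
robot.move_ptp(pos(a,.026,.15),quat(a))
robot.move_straight(pos(a,.026,.085),feed=.08)
print(robot.current_time(),robot.current_ft_force())
robot.move_straight(pos(a,.017,.085),feed=.03)
print(robot.current_time(),robot.current_ft_force())
for k in np.linspace(a,1.42,10)[1:]:
    robot.move_straight(pos(k,.016,.085),quat(k),feed=.03)
    print(round(k,3),round(robot.current_time(),2),np.round(robot.current_ft_force(),2))
robot.move_straight(pos(k,.026,.085),feed=.05)
robot.move_straight(pos(k,.026,.15),feed=.1)
robot.move_ptp([.58,-.01,.24],quat(0))
s=shot("wrist"); c,I,L,w1,w2=dial(s,C); print(I,L,robot.current_time())
cv2.imwrite("pics/d.png",s["frame"])
E
```

```text
3.0583 [-0.1464118  -0.14483809  0.50720415]
3.5083 [ 1.45363794 -1.83670354  1.36629044]
0.448 3.83 [ 2.71 -1.6   2.66]
0.569 4.12 [ 1.98 -2.1   2.13]
0.691 4.42 [ 2.51 -1.87  2.29]
0.812 4.71 [ 1.62 -1.05  1.94]
0.934 5.0 [ 2.08 -1.33  2.48]
1.055 5.29 [ 1.84 -1.3   1.82]
1.177 5.58 [ 0.92 -1.61  2.94]
1.298 5.88 [ 0.81 -2.01  1.05]
1.42 6.17 [ 1.23 -2.34  0.42]
ring axes mm [171.28219604 171.8969574 ] centre [0.58017177 0.08153607]
(np.float64(1.5358095219092491), np.float64(0.05416680528525295), np.float64(22.5625)) (np.float64(1.486505173213852), np.float64(0.07594477942096824), np.float64(43.0)) 8.4833
```

View pics/d.png

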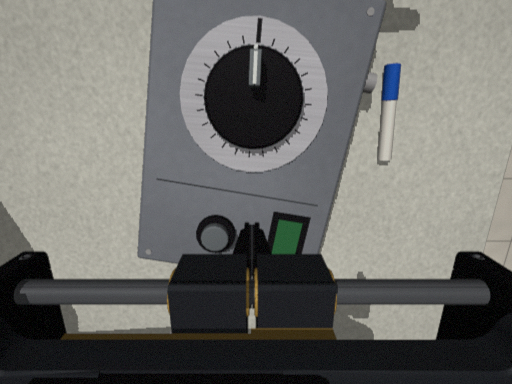

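The dial is at 1.536 rad against the line at 1.487, an overshoot of about 0.05. It's nominally inside tolerance but with thin margin, so I'll nudge it back clockwise from the vane's left face.

Run:
```python
from h import *
C[:]=[.5802,.0815]
a=1.487
def look(n):
    robot.move_straight(pos(a,-.030,.085),feed=.05)
    robot.move_straight(pos(a,-.030,.15),feed=.1)
    robot.move_ptp([.58,-.01,.24],quat(0))
    s=shot("wrist"); c,I,L,w1,w2=dial(s,C,False); print(off,"index-line",I[0]-L[0],I[1:],L[0],robot.current_time())
    cv2.imwrite(f"pics/{n}.png",cv2.resize(w1[:500],None,fx=.9,fy=.9)); return I[0]-L[0],s
off=-.0188
for i in range(3):
    robot.move_ptp(pos(a,-.030,.15),quat(a))
    robot.move_straight(pos(a,-.030,.085),feed=.08)
    robot.move_straight(pos(a,off,.085),feed=.015)
    print(np.round(robot.current_ft_force(),2))
    e,s=look(f"e{i}")
    if abs(e)<.015: break
    if e<0: break
    off+=min(.9*e*.032,.002)
import pickle; pickle.dump(s,open("w2.pkl","wb"))
f=s["frame"]; g=cv2.cvtColor(f,cv2.COLOR_BGR2GRAY)
cv2.imwrite("pics/btn.png",cv2.resize(f[190:270,170:330],None,fx=4,fy=4,interpolation=cv2.INTER_CUBIC))
```

```text
[-0.1   0.   -0.26]
-0.0188 index-line 0.047500579101409146 (np.float64(0.05391107708094191), np.float64(22.6875)) 1.4872373436543493 13.8917
[-1.4   0.96  1.31]
-0.017431983321879417 index-line 0.03631445052631044 (np.float64(0.05397135726706697), np.float64(20.875)) 1.4874502474042766 19.4167
[-1.08  0.49  1.52]
-0.016386127146721677 index-line 0.006106244667042349 (np.float64(0.05382177041161128), np.float64(21.3125)) 1.487624622316164 25.0333
```

Run:
```python
import cv2,numpy as np
a=cv2.imread("pics/e2.png"); b=cv2.imread("pics/btn.png"); print(a.shape,b.shape)
b=cv2.resize(b,None,fx=.55,fy=.55); o=np.zeros((450,720+360,3),np.uint8); o[:450,:720]=a[:450]; o[:b.shape[0],720:720+b.shape[1]]=b
cv2.imwrite("pics/f.png",cv2.resize(o,None,fx=.74,fy=.74))
from h import *; import pickle
s=pickle.load(open("w2.pkl","rb")); f=s["frame"]; g=cv2.cvtColor(f,cv2.COLOR_BGR2GRAY)
yaw=np.arctan2(-.0357,.2048)
# button cap: grey on black housing
m=np.zeros_like(g); m[205:262,190:240]=1
lab=((g<55)&(m>0)).astype(np.uint8)
k=max(cv2.findContours(lab,cv2.RETR_EXTERNAL,cv2.CHAIN_APPROX_NONE)[0],key=cv2.contourArea)
e=cv2.fitEllipse(cv2.convexHull(k)); print("housing",e,onplane(s,e[0],.072)[0])
hm=cv2.drawContours(np.zeros_like(g),[cv2.convexHull(k)],-1,1,-1)
hm=cv2.erode(hm,np.ones((3,3)))
k2=max(cv2.findContours(((g>60)&(hm>0)).astype(np.uint8),cv2.RETR_EXTERNAL,cv2.CHAIN_APPROX_NONE)[0],key=cv2.contourArea)
e2=cv2.fitEllipse(k2); print("cap",e2,onplane(s,e2[0],.082)[0], "diam mm",np.array(e2[1])/s["f"]*(s["T"][2,3]-.082)*1000)
pl=onplane(s,[(157,179),(317,206)],.06); yaw=np.arctan2(*(pl[1]-pl[0])[[1,0]])
for y in(yaw,): print(yaw,"pred",np.array([.5802,.0815])+R.from_euler('z',y).as_matrix()[:2,:2]@[-.02,-.175])
```

```text
(450, 720, 3) (320, 640, 3)
housing ((215.1869659423828, 251.4054412841797), (50.60264587402344, 73.92132568359375), 3.8954946994781494) [ 0.5305095  -0.11061057  0.072     ]
cap ((213.95663452148438, 237.50779724121094), (24.81410789489746, 26.56060028076172), 126.1700668334961) [ 0.53111821 -0.08538011  0.082     ] diam mm [28.60317316 30.61635149]
-0.17273345167717422 pred [ 0.53041937 -0.08745825]
```

View pics/f.png

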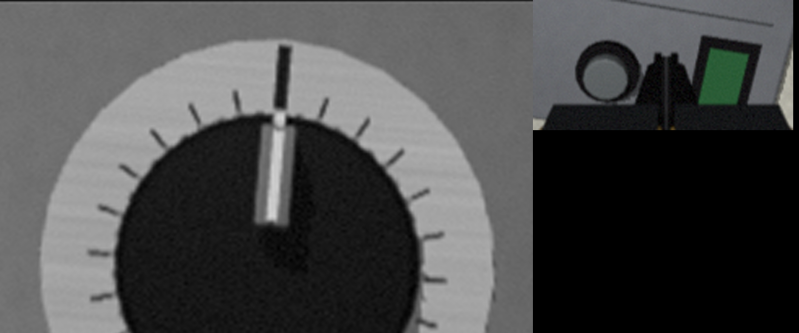

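The white index lines up with the long line; its mark is directly below the line at (280,118). The predicted button (0.530, -0.087) agrees with the seen cap (0.531, -0.085), so I'll press it.

Run:
```python
from h import *
b=[.5305,-.087]
robot.move_ptp([*b,.12],quat(0)); robot.move_straight([*b,.086],feed=.06)
z0=robot.current_ft_force()[2]
for z in np.arange(.083,.0729,-.001):
    robot.move_straight([*b,z],feed=.02); f=robot.current_ft_force()[2]-z0
    print(round(z,4),np.round(robot.current_tool_pos()[2],4),round(f,2))
    if f>12: break
robot.dwell(.2)
robot.move_straight([*b,.13],feed=.08)
robot.move_ptp([.58,-.01,.24],quat(0)); robot.dwell(.3)
s=shot("wrist"); c,I,L,_,_=dial(s,C); print(I[0]-L[0],robot.current_time())
```

```text
0.083 0.0831 0.76
0.082 0.0823 0.18
0.081 0.0813 1.38
0.08 0.0802 1.26
0.079 0.0792 2.6
0.078 0.0782 3.42
0.077 0.0772 4.49
0.076 0.0763 4.83
0.075 0.0762 10.4
0.074 0.0761 15.2
ring axes mm [171.30297852 171.86399841] centre [0.5802186  0.08154249]
-0.0031170766370498537 30.975
```

The button bottomed out at a TCP height of 0.076 m, which is 6 mm of travel with the force rising sharply. The dial is still within 0.01 rad of the line.

```bash
python3 -c "
from station import robot
print(robot.finish_job(), robot.current_time())"
```

```text
the job is handed in; nothing more can be done
the job is handed in; nothing more can be done
```

I turned the dial until its index was on the long line (last measured error about 0.003 rad), pressed the button to its full 6 mm and backed off, then handed the job in; no verdict came back.

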